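# Fetch the brass former from the round-knobbed box

### The arm

A 6-joint arm with a two-finger parallel gripper is mounted at the origin on the work surface. World frame = base frame: x ahead of the robot, y to its left, z up, the work surface at z = 0. Lengths are in m, angles in rad, forces in N, time in s.
With the tool pointing down it reaches from about 0.4 to 0.825 m from the base axis. Payload 7 kg.
Tool frame: the origin (TCP) lies at the very end of the fingers, on their centre line; the grasp point (between the pads) lies 19 mm behind it; z points along the fingers, y is the direction in which the jaws open and shut (so a half turn about z gives the same grasp; the last joint's range is limited). The gripper opens to 88 mm and grips with 3 to 60 N. Pads are 19 mm wide; open, the fingers measure 130 mm over their backs; the gripper's body (78 mm by 193 mm) begins 47 mm behind the grasp point.
Start: joints at [1.524, 0.359, 0.012, 0, -1.224, -0.288], TCP at [0.222, 0.637, 0.227] pointing down, gripper open.
Joint ranges: [-3.07, 3.07], [-1.43, 2.12], [-1.02, 1.25], [-3.03, 1.67], [-3.05, -0], [-3.03, 3.03]. Speed limits (rad/s): [2.39, 2.39, 3.01, 3.14, 3.14, 3.14].

### API

Orientations are given as [roll, pitch, yaw] about the fixed x, y, z axes, in that order (R = Rz(yaw) Ry(pitch) Rx(roll)).
In Python, from station import arm gives the robot as it stands.
- The arm moves only by the shell command python3 -m inch 'ROWS' [FORCE]. ROWS is text: rows parted by semicolons, each of 7 numbers parted by spaces: the closure, from 0 (fully open) to 1 (shut), then the shift along the tool's x, y, z each as a share of 300 mm, from -1 to 1, then the turn, a rotation vector about the tool's x, y, z each as a share of 60 degrees, from -1 to 1. In form: grip tx ty tz rx ry rz; .... A call has 1 to 12 rows; each row is the pose to reach, as a shift and turn from the pose commanded when the call began, along the tool's axes at that moment; what a row does not reach only later rows make up. A row lasts 1/10 s, in which the tool goes at most 50 mm and 8.59 degrees, less where a joint would pass 70% of its speed; a pose out of reach is approached as far as the arm can. A call with a number of a shift or a turn outside -1 to 1 is refused whole. A call with a gripper value outside its range is refused whole. The fingers move at their own pace and stop on an object; FORCE is the grip in N (left out, the last holds). Time passes only in rows, so rows that repeat a pose let the fingers close. It gives the time, the measured TCP pose, the force and the opening at its end, in the units of the state.
- arm.get_state(): the state, without advancing time (a new reading comes with each control period).
- arm.grab_frame(name): name is "side" or "top"; returns a dict with "img" (384x512x3 uint8, red, green, blue), "range_z" (384x512 float32, m along the optical axis (not along the pixel's ray), 0 where there is no reading), "fx", "fy", "cx", "cy" (pixels), "dist" ([k1, k2, p1, p2, k3] as OpenCV has them; the pictures are not rectified), "extrinsics" (4x4, takes a point from world to camera coordinates). Camera axes: x right, y up, looking along -z (the intrinsics and any distortion apply to the point x, -y, -z); pixel columns grow to the right and rows downward; lengths in m; the calibration is good to about 2 mm. A picture is of the moment at which its call begins.
- arm.job_done(): hands the job in, once; it reports no verdict.
The state is a dict: "t": time; "q": joint angles; "qd": joint speeds; "joint_efforts": joint torques, N m; "eef_pos": TCP position; "ee_rot": TCP orientation; "force": force on the tool from outside, world axes, zero at the start; "moment": the same for the moment, N m; "width": finger opening in m.
Only numpy, scipy, OpenCV 4.12 (cv2) and the standard library are available. Lean on these libraries where they do the work, as an engineer would, in place of code of your own. Each camera call takes 0.05 s, during which the arm holds its last target.

### The job

Of the three closed wooden boxes in the row on the bench, slide open only the one whose lid has the single round knob, pushing its lid all the way back. Take out the brass former inside and stand it upright on its foot in the middle of the round wooden turning block, and let go. Leave the other two lids shut and do not disturb the vase, the wooden finial or the hammer; the opened lid may stay open.

Things in the scene. Friction and masses are not known exactly. Their poses are not given: they have to be found in the camera images.
- round_lid (a joint): Sliding plywood lid of the box to open, the one with the single round knob: 0 shut, grows to 0.080 m as the lid slides back along the box's +x (away from the robot); needs about 2 N, stays where left. Lid top face 77.5 mm above the bench, also when open.
- round_box: The box to open. The three boxes stand side by side in a row, 95 mm apart along their y, in any order, all facing alike, row turned up to 15 degrees. Each is 96 mm (x) by 94 mm (y), inside 86 by 84 mm; inner floor 14 mm above the bench, side walls' lid guides up to 81.5 mm. Origin: centre of its underside, 8 mm above the bench; x away from the robot (lid opens that way), z up.
- round_handle (a point): Centre of the top of the round knob on the lid to open; moves with the lid. Dark wood cylinder 26 mm across, 24 mm high, top 101.5 mm above the bench. Axes as the box's: x is the direction in which the lid slides open, z up. With the lid shut the point lies 20 mm in front (-x) of the box's centre.
- former: Brass former standing in the box with the round knob, within about 8 mm of the box's centre: a turned piece 54 mm high, foot 36 mm across up to 10 mm, tapering up to 16 mm height to a round stem 22 mm across up to its flat top. Origin at the centre of its underside, z up along the stem. About 0.2 kg.
- block: Round pale wooden turning block, 120 mm across and 30 mm high, fixed on the bench to the right of the row; flat top. Origin at the centre of its underside, z up.
- bar_lid (a joint): Lid of the box whose handle is one straight wooden bar (50 mm along x, 12 wide, 24 high): 0 shut; to stay shut. Its lid (94 x 83 x 5 mm plywood, top face 77.5 mm above the bench) slides in the same way as round_lid.
- peg_lid (a joint): Lid of the box whose handle is a pair of thin wooden pegs (12 mm across, 24 high, 36 mm apart along x): 0 shut; to stay shut. Its lid (94 x 83 x 5 mm plywood, top face 77.5 mm above the bench) slides in the same way as round_lid.
- vase: Brass vase, a bystander standing beyond the block: 68 mm across, 160 mm high. Origin at the centre of its underside.
- finial: Turned dark wooden finial, a bystander standing just beyond the block: 56 mm across, 62 mm high. Origin at the centre of its underside.
- hammer: Hammer lying on the left of the bench, a bystander: 260 mm long, along its x, head at +x. Origin about its middle, on the bench.
Things that resemble listed ones, but are neither listed nor needed, are in the scene too. Leave any grey, orange or purple look-alike of the block alone.

How it is judged:
By the outcome, as a careful person would: the job done as asked, in the order asked, and still so for the second after the job is handed in, with the robot touching nothing.
It also fails if it takes over 48 s, if anything falls off the work surface, if the arm or the gripper's body presses on something with over 40 N, if the wrist force passes 120 N, or if a joint passes its speed limit or range.

## Working session

There is one attempt and no reset: what is moved stays moved. The work goes in short steps, Python scripts to look and compute and a shell command to move; the robot and the scene stay as the last step left them, time stands still between calls to the robot, and variables do not carry over. Pictures are saved under pics/ and viewed, and the job is handed in when it is done.

```bash
mkdir -p pics; ls
cat > h.py <<'E'
import numpy as np, cv2
from station import arm
def grab(n,tag):
    f=arm.grab_frame(n); np.savez(f'pics/{tag}.npz',**{k:np.array(v) for k,v in f.items()})
    cv2.imwrite(f'pics/{tag}.png',f['img'][:,:,::-1]); return f
def load(tag): return np.load(f'pics/{tag}.npz')
def KD(f): return np.array([[f['fx'],0,f['cx']],[0,f['fy'],f['cy']],[0,0,1.]],float),np.array(f['dist'],float)
def ray(f,uv):
    K,D=KD(f); p=cv2.undistortPoints(np.array(uv,float).reshape(-1,1,2),K,D)[:,0]
    E=np.array(f['extrinsics']); R=E[:3,:3];c=-R.T@E[:3,3]
    d=np.c_[p[:,0],-p[:,1],-np.ones(len(p))]@R
    return c,d
def atz(f,uv,z):
    c,d=ray(f,uv); return c+d*((z-c[2])/d[:,2])[:,None]
def cloud(f):
    r=f['range_z']; v,u=np.mgrid[:r.shape[0],:r.shape[1]]
    c,d=ray(f,np.stack([u.ravel(),v.ravel()],1)); P=c+d*r.ravel()[:,None]
    P[r.ravel()==0]=np.nan; return P.reshape(*r.shape,3)
def proj(f,P):
    K,D=KD(f);E=np.array(f['extrinsics']);p=np.atleast_2d(P)@E[:3,:3].T+E[:3,3]
    q=p*[1,-1,-1]; return cv2.projectPoints(q,np.zeros(3),np.zeros(3),K,D)[0][:,0]
def crop(tag,x0,y0,x1,y1,s):
    i=cv2.imread(f'pics/{tag}.png')[y0:y1,x0:x1]; cv2.imwrite(f'pics/{tag}_c{x0}_{y0}.png',cv2.resize(i,None,fx=s,fy=s,interpolation=cv2.INTER_CUBIC))
E
python3 -c "
from h import *
grab('top','t0');grab('side','s0');print(arm.get_state())"
```

```text
pics
{'t': 0.1, 'q': array([ 1.52412769e+00,  3.59307134e-01,  1.11731961e-02, -2.95772984e-04,
       -1.22409299e+00, -2.88109746e-01]), 'qd': array([-0.00054899, -0.00252164,  0.00235612, -0.00088451,  0.00119294,
       -0.00021991]), 'joint_efforts': array([-1.73144112e-03, -5.84163666e+01,  2.93753886e+01,  7.01547682e+00,
        1.02155012e-02, -5.13510838e-05]), 'eef_pos': array([0.22165889, 0.63711984, 0.22573382]), 'ee_rot': array([ 3.14014200e+00, -1.39926520e-04, -3.34878987e-01]), 'force': array([-0.28766134,  0.06887134,  0.57301826]), 'moment': array([ 0.04878028, -0.01301893,  0.0547815 ]), 'width': 0.08761175088182897}
```

View pics/t0.png

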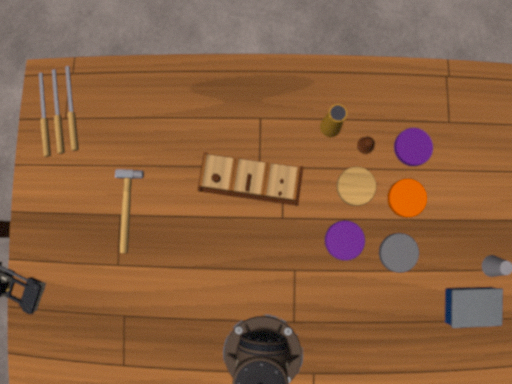

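View pics/s0.png

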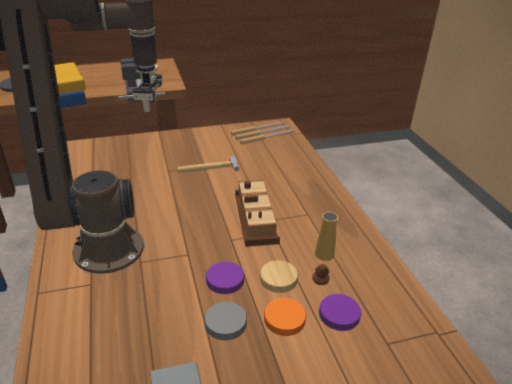

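Top view: three lids at about (217,176) with one round knob, (249,180) with a bar and (282,185) with two pegs. The pale block is at (357,186). The purple (345,240) and (413,147), orange (407,197) and grey (399,252) discs are look-alikes. I'll confirm in an enlarged crop.

```bash
python3 -c "
from h import *
crop('t0',190,100,390,220,4)
f=load('t0');P=cloud(f)
for z in [.0775]:
  m=(abs(P[...,2]-z)<.004); v,u=np.where(m&(np.arange(512)[None]>195)&(np.arange(512)[None]<305)); print(len(u))
  Q=P[v,u]; print(cv2.minAreaRect(Q[:,:2].astype(np.float32)))
im=f['img'].astype(int)
hand=[]
for uv in [(216,178),(249,182),(357,186),(366,144)]: print(uv,P[uv[1],uv[0]])
c,_=ray(f,[(0,0)]);print(c)
m=(abs(P[...,2]-.03)<.006); n,l,s,ce=cv2.connectedComponentsWithStats(m.astype(np.uint8))
for i in range(1,n):
  if s[i,4]>200: print(s[i],ce[i],atz(f,ce[i],.03))
"
```

```text
2339
((0.2944982647895813, 0.054983898997306824), (0.2903372645378113, 0.5951738357543945), 88.1705093383789)
(216, 178) [0.52149893 0.14044871 0.10481207]
(249, 182) [0.51141588 0.04528755 0.10433138]
(357, 186) [ 0.5124736  -0.27786433  0.0336944 ]
(366, 144) [ 0.63717414 -0.30151573  0.05919164]
[ 0.3703838  -0.02546076  1.30899956]
[ 395  127   38   39 1085] [413.70506912 146.38709677] [[ 0.63917944 -0.45854369  0.03      ]]
[ 338  166   39   40 1168] [356.61044521 185.34246575] [[ 0.51487652 -0.277414    0.03      ]]
[ 389  178   38   40 1144] [407.6048951  197.52272727] [[ 0.47983149 -0.43516182  0.03      ]]
[120 188   9  65 256] [124.26953125 221.84765625] [[0.39079371 0.43240545 0.03      ]]
[ 326  221   39   39 1183] [344.82924768 240.00929839] [[ 0.34941762 -0.2413741   0.03      ]]
[ 380  233   39   40 1193] [399.01927913 252.33109807] [[ 0.31358989 -0.40685494  0.03      ]]
```

View pics/t0_c190_100.png

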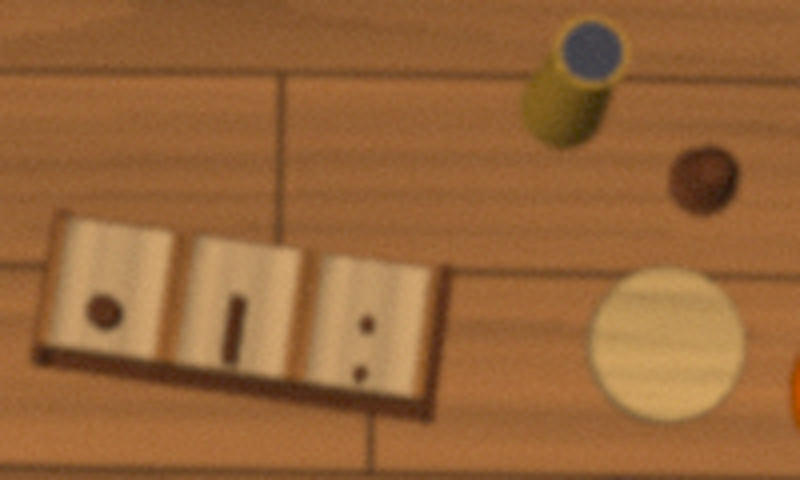

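The crop confirms it. The single round knob is on the leftmost box at crop (104,311), the bar is at (233,329) and the pegs at (367,324) and (359,373). The pale block is at (667,345). Next I'll work out the row's direction and the knob position in both views.

```bash
python3 -c "
from h import *
f=load('t0');P=cloud(f)
C=lambda x,y:(190+(x+.5)/4-.5,100+(y+.5)/4-.5)
k=atz(f,[C(104,311),C(234,329),C(367,324),C(359,373)],.1015);print(k)
peg=k[2:].mean(0)
print('rim',atz(f,[C(60,213),C(447,268),C(430,402),C(38,348)],.0815))
m=(P[...,2]>.066)&(P[...,2]<.115);m[:,:195]=0;m[:,305:]=0;m[:150]=0;m[205:]=0
Q=P[m][:,:2].astype(np.float32);r=cv2.minAreaRect(Q);print(r,np.median(P[m][:,2]))
s=load('s0');crop('s0',220,160,320,260,6)
print(proj(s,k), proj(s,[[.515,-.277,.03]]))
Ps=cloud(s)
m=(abs(Ps[...,2]-.03)<.004); n,l,st,ce=cv2.connectedComponentsWithStats(m.astype(np.uint8))
for i in range(1,n):
  if st[i,4]>200: print(st[i],ce[i],atz(s,ce[i],.03))
"
```

```text
[[ 0.5237132   0.14204864  0.1015    ]
 [ 0.51207025  0.04797331  0.1015    ]
 [ 0.51711231 -0.04722026  0.1015    ]
 [ 0.48181896 -0.04197553  0.1015    ]]
rim [[ 0.59876582  0.17990314  0.0815    ]
 [ 0.56162274 -0.10548291  0.0815    ]
 [ 0.46337895 -0.09392324  0.0815    ]
 [ 0.49825919  0.19266245  0.0815    ]]
((0.5327562689781189, 0.04697860777378082), (0.2850739061832428, 0.09681520611047745), 82.6711654663086) 0.0790471423437662
[[247.64353452 182.02902911]
 [251.32936034 196.3394946 ]
 [260.14088603 211.53188346]
 [249.81239583 212.11978538]] [[279.41421118 272.53792837]]
[206 261  38  29 763] [224.73918742 274.68545216] [[ 0.34716059 -0.24429532  0.03      ]]
[260 260  38  28 758] [278.8469657  273.19920844] [[ 0.51235596 -0.27935385  0.03      ]]
[320 294  41  33 966] [340.0942029  309.22877847] [[ 0.63763007 -0.46319257  0.03      ]]
[ 264  298   42   34 1035] [284.82028986 313.97681159] [[ 0.47742711 -0.43976675  0.03      ]]
[ 204  301   43   35 1058] [225.06805293 318.0879017 ] [[ 0.31000472 -0.41216831  0.03      ]]
```

View pics/s0_c220_160.png

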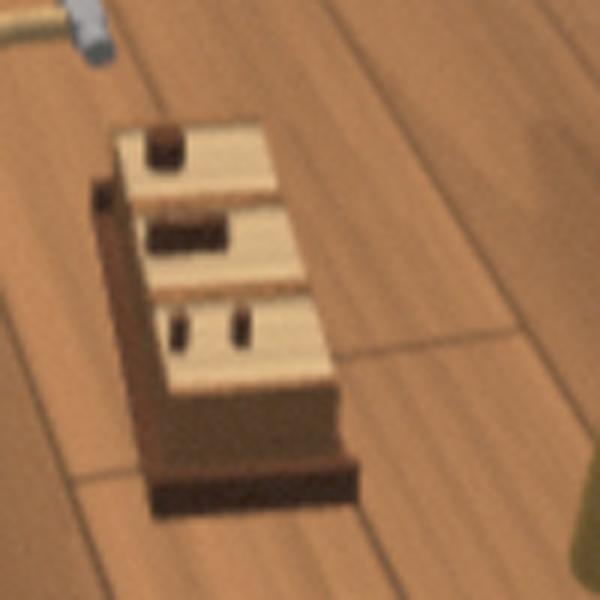

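The side view shows the knob top at crop (165,133), or (247.4,182.1). The top-view estimate projects to (247.6,182.0), so the two agree. The row yaw is about -7.4°, the knob is at (0.524,0.142) and the block at (0.514,-0.278).

Plan: push the knob from the front with closed fingers.

```bash
cat > to.py <<'E'
import sys
from h import *
from scipy.spatial.transform import Rotation as Ro
x,y,z,yaw=map(float,sys.argv[1:5])
s=arm.get_state();R=Ro.from_euler('xyz',s['ee_rot']);T=Ro.from_euler('xyz',[np.pi,0,yaw])
d=R.inv().apply(np.array([x,y,z])-s['eef_pos']);r=(R.inv()*T).as_rotvec()
print('share',np.round(d/.3,3),np.round(np.degrees(r)/60,3),'rows',np.linalg.norm(d)/.05,'t',s['t'],s['eef_pos'].round(4),s['ee_rot'].round(4),'F',s['force'].round(1),'w',s['width'])
E
python3 to.py 0.482 0.1474 0.226 -0.129
```

```text
share [1.356e+00 1.257e+00 1.000e-03] [ 0.001  0.    -0.197] rows 11.092395312426495 t 0.1 [0.2217 0.6371 0.2257] [ 3.1401e+00 -1.0000e-04 -3.3490e-01] F [-0.3  0.1  0.6] w 0.08761175088182897
```

```bash
python3 -m inch '1 0.8 0.74 0 0 0 -0.1; 1 0.8 0.74 0 0 0 -0.197; 1 0.8 0.74 0 0 0 -0.197; 1 0.8 0.74 0 0 0 -0.197; 1 0.8 0.74 0 0 0 -0.197; 1 0.8 0.74 0 0 0 -0.197; 1 0.8 0.74 0 0 0 -0.197; 1 0.8 0.74 0 0 0 -0.197; 1 0.8 0.74 0 0 0 -0.197' 10; python3 to.py 0.482 0.1474 0.13 -0.129
```

```text
t: 1.0
eef_pos: [0.3758, 0.3484, 0.2266]
ee_rot: [-3.141, 0.0, -0.13]
force: [-0.5, 0.1, 0.0]
width: 0.0213
share [0.438 0.619 0.322] [-0.     0.    -0.001] rows 4.940861054973427 t 1.0 [0.3758 0.3484 0.2266] [-3.1413e+00  1.0000e-04 -1.3010e-01] F [-0.5  0.1  0. ] w 0.021322946960744413
```

```bash
python3 -m inch '1 0.438 0.62 0.32 0 0 0; 1 0.438 0.62 0.32 0 0 0; 1 0.438 0.62 0.32 0 0 0; 1 0.438 0.62 0.32 0 0 0; 1 0.438 0.62 0.32 0 0 0; 1 0.438 0.62 0.32 0 0 0; 1 0.438 0.62 0.32 0 0 0; 1 0.438 0.62 0.32 0 0 0; 1 0.438 0.62 0.32 0 0 0'; python3 to.py 0.482 0.1474 0.088 -0.129; python3 -c "
from h import *
grab('top','t1');grab('side','s1');crop('t1',170,120,300,240,5);crop('s1',190,110,310,240,5)"
```

```text
t: 1.9
eef_pos: [0.4821, 0.1492, 0.1311]
ee_rot: [-3.141, -0.001, -0.126]
force: [-0.3, -0.5, -0.2]
width: 0.0009
share [0.    0.006 0.144] [-0.001 -0.001  0.002] rows 0.8620739630486568 t 1.9 [0.4821 0.1492 0.1311] [-3.1408e+00 -8.0000e-04 -1.2640e-01] F [-0.3 -0.5 -0.2] w 0.0008587978272098507
```

View pics/s1_c190_110.png

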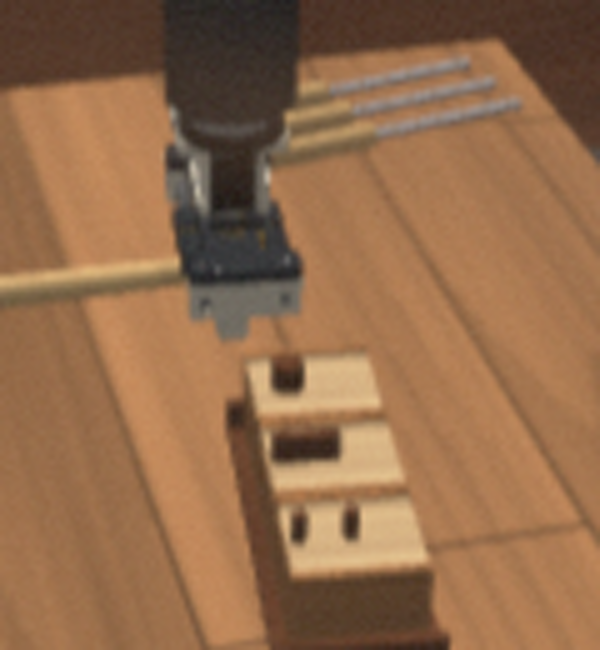

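Side view: the closed fingers' tip is at crop (233,338), in front of the knob at (287,372). There is a wider pale part a short way above the tip, and I need its size before entering the box.

```bash
python3 -c "
from h import *
from scipy.spatial.transform import Rotation as Ro
f=load('s1');P=cloud(f);s=arm.get_state();R=Ro.from_euler('xyz',s['ee_rot'])
v,u=np.mgrid[158:182,224:254]
Q=P[158:182,224:254].reshape(-1,3);L=R.inv().apply(Q-s['eef_pos'])*1000
im=f['img'][158:182,224:254].reshape(-1,3)
vv=v.ravel();ok=(abs(L)<130).all(1)&(L[:,2]<3)
for r in range(158,182):
  k=ok&(vv==r)
  if k.any(): print(r,k.sum(),L[k].min(0).round(),L[k].max(0).round(),np.median(L[k],0).round())
"
```

```text
158 23 [ -41.   -1. -112.] [ 35.  62. -78.] [ -5.  28. -91.]
159 23 [ -41.   24. -113.] [ 31.  74. -88.] [  -6.   63. -107.]
160 24 [ -41.   32. -113.] [ 35.  78. -89.] [  -5.   72. -110.]
161 24 [ -41.   33. -114.] [ 33.  87. -86.] [  -5.   77. -109.]
162 25 [ -41.   34. -115.] [ 36.  94. -82.] [  -4.   85. -110.]
163 25 [ -41.   25. -112.] [ 36.  99. -72.] [  -5.   91. -110.]
164 25 [ -41.   35. -111.] [ 37.  98. -74.] [  -5.   93. -106.]
165 23 [ -40.   88. -109.] [ 37. 101. -96.] [  -3.   94. -103.]
166 23 [ -40.   89. -104.] [ 36.  99. -95.] [ -2.  94. -98.]
167 23 [-40.  86. -98.] [ 36.  98. -89.] [ -2.  93. -95.]
168 22 [-40.  78. -96.] [ 34. 100. -80.] [ -3.  87. -87.]
169 22 [-39.  80. -87.] [ 33.  95. -79.] [ -3.  87. -82.]
170 22 [-39.  83. -83.] [ 34.  91. -75.] [ -3.  86. -78.]
171 22 [-39.  82. -78.] [ 33.  91. -71.] [ -3.  86. -74.]
172 22 [-39.  79. -73.] [ 34.  90. -64.] [ -3.  86. -70.]
173 12 [-40.   7. -69.] [  8.  88. -17.] [-12.  15. -21.]
174 7 [-14.   8. -17.] [  8.  14. -13.] [ -3.  12. -15.]
175 7 [-14.  14. -14.] [  8.  16. -12.] [ -3.  15. -14.]
176 6 [-10.   8.  -9.] [ 8. 17. -4.] [-1. 11. -6.]
177 3 [-11.  14.  -7.] [-3. 18. -4.] [-7. 15. -4.]
```

View pics/t1_c170_120.png

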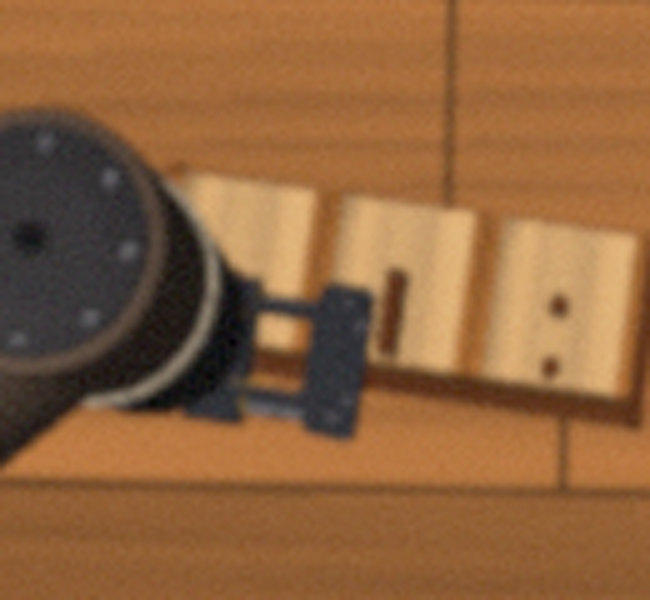

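The wide part is the gripper body, starting 66 mm behind the TCP, so the fingers themselves are slim. I'll descend and push in small increments.

```bash
python3 -m inch '1 0 0.006 0.14 0 0 0; 1 0 0.006 0.14 0 0 0; 1 0 0.006 0.14 0 0 0; 1 0.05 0.006 0.14 0 0 0; 1 0.1 0.006 0.14 0 0 0; 1 0.14 0.006 0.14 0 0 0; 1 0.18 0.006 0.14 0 0 0; 1 0.22 0.006 0.14 0 0 0; 1 0.25 0.006 0.14 0 0 0; 1 0.28 0.006 0.14 0 0 0; 1 0.28 0.006 0.14 0 0 0; 1 0.28 0.006 0.14 0 0 0'; python3 -c "
from h import *
print(arm.get_state()['eef_pos'])
grab('top','t2');grab('side','s2');crop('t2',170,120,300,240,5);crop('s2',190,110,310,240,5)"
```

```text
t: 3.2
eef_pos: [0.5652, 0.1349, 0.0883]
ee_rot: [3.141, 0.0, -0.129]
force: [-0.5, 0.1, -0.1]
width: 0.0007
[0.56520405 0.13485106 0.08831442]
```

View pics/s2_c190_110.png

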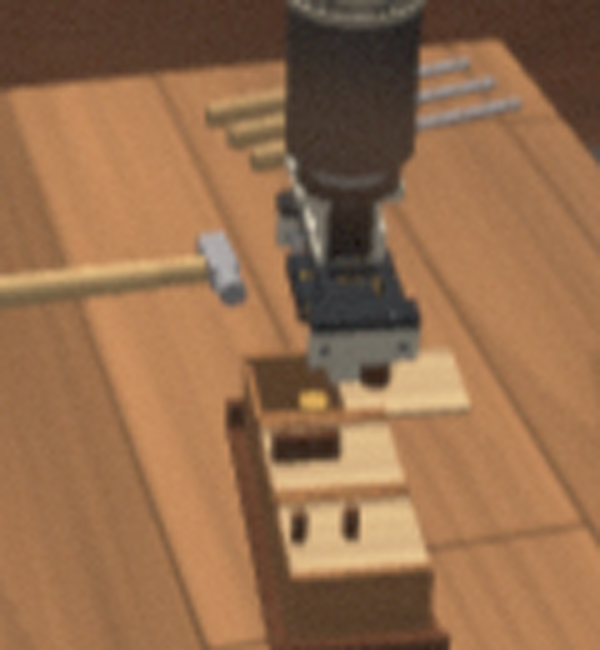

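The lid is moving, and the brass is visible in the box at crop (313,400). I'll creep to the stop.

```bash
python3 -m inch '1 0.01 0 0 0 0 0; 1 0.02 0 0 0 0 0; 1 0.025 0 0 0 0 0; 1 0.025 0 0 0 0 0'; python3 -m inch '1 0.007 0 0 0 0 0; 1 0.007 0 0 0 0 0'
```

```text
t: 3.7
eef_pos: [0.5726, 0.1341, 0.0886]
ee_rot: [3.141, 0.0, -0.128]
force: [-1.4, 0.1, 0.8]
width: 0.0002
t: 3.9
eef_pos: [0.5748, 0.1338, 0.0886]
ee_rot: [3.142, -0.0, -0.129]
force: [-1.5, -0.2, -0.2]
width: 0.0004
```

```bash
python3 -m inch '1 0.007 0 0 0 0 0; 1 0.013 0 0 0 0 0; 1 0.013 0 0 0 0 0';  python3 -m inch '1 0.007 0 0 0 0 0; 1 0.007 0 0 0 0 0'
```

```text
t: 4.2
eef_pos: [0.5788, 0.1334, 0.0885]
ee_rot: [3.142, -0.0, -0.129]
force: [-1.0, 0.4, -0.7]
width: 0.0004
t: 4.4
eef_pos: [0.5807, 0.1331, 0.0885]
ee_rot: [3.142, 0.0, -0.129]
force: [-1.8, 0.2, 0.8]
width: 0.0005
```

```bash
python3 -m inch '1 0.005 0 0 0 0 0; 1 0.005 0 0 0 0 0';  python3 -m inch '1 0.005 0 0 0 0 0; 1 0.005 0 0 0 0 0'
```

```text
t: 4.6
eef_pos: [0.581, 0.1329, 0.0884]
ee_rot: [3.141, 0.002, -0.129]
force: [-6.4, 1.3, 4.7]
width: 0.0006
t: 4.8
eef_pos: [0.5813, 0.1329, 0.0883]
ee_rot: [3.141, 0.004, -0.129]
force: [-12.3, 3.8, 7.5]
width: 0.0004
```

The lid hit its stop: force rose sharply with no further travel. I'll retreat clear to look inside.

```bash
python3 -m inch '1 -0.1 0 0 0 0 0; 1 -0.1 0 -0.15 0 0 0; 0.65 -0.2 -0.1 -0.35 0 0 0; 0.65 -0.3 -0.5 -0.35 0 0 0; 0.65 -0.3 -0.5 -0.35 0 0 0; 0.65 -0.3 -0.5 -0.35 0 0 0; 0.65 -0.3 -0.5 -0.35 0 0 0; 0.65 -0.3 -0.5 -0.35 0 0 0'; python3 -c "
from h import *
grab('top','t3');grab('side','s3');crop('t3',190,130,310,220,6);crop('s3',220,160,320,260,6)"
```

```text
t: 5.6
eef_pos: [0.5134, 0.294, 0.1935]
ee_rot: [-3.141, -0.0, -0.127]
force: [0.2, 0.4, 0.4]
width: 0.0305
```

View pics/t3_c190_130.png

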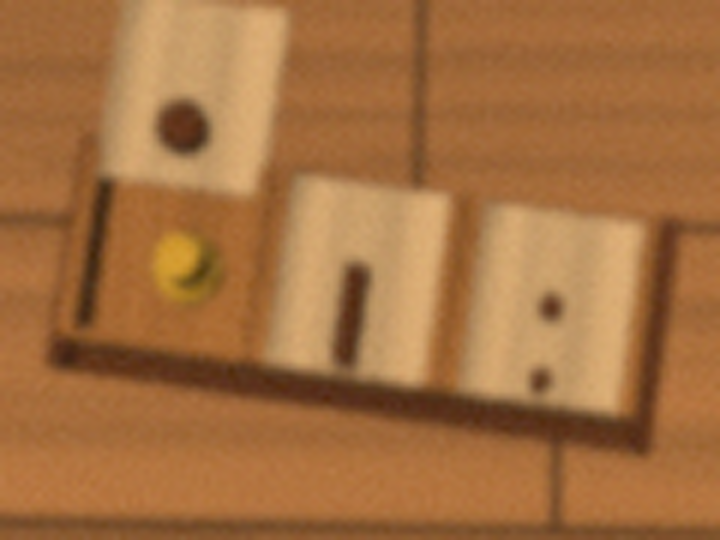

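View pics/s3_c220_160.png

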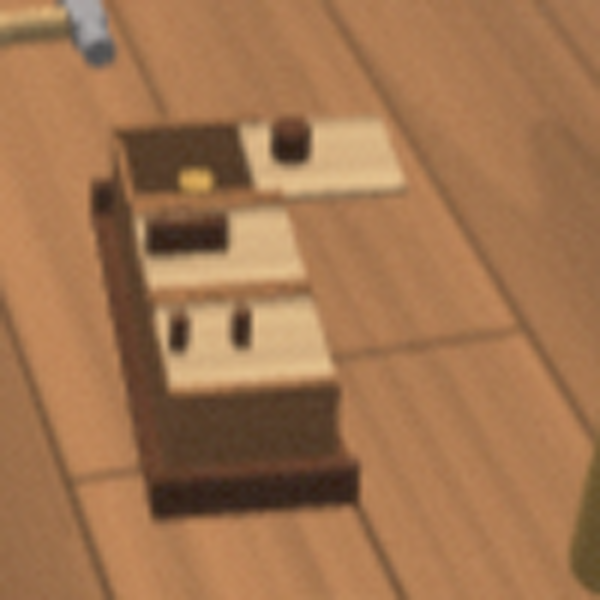

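Lid fully back, knob at crop (183,127), and the other lids are shut. In the top view the former's stem top is at about crop (180,259) and its foot at about (187,270). The side view shows the stem top at (197,181).

```bash
python3 -c "
from h import *
f=load('t3');P=cloud(f)
C=lambda x,y:(190+(x+.5)/6-.5,130+(y+.5)/6-.5)
a=atz(f,[C(180,259),C(178,258)],.068);print(a)
print('foot',atz(f,[C(187,269)],.024))
im=f['img'][130:220,190:310].astype(int)
m=(im[...,0]-im[...,2]>110)&(im[...,1]>110);v,u=np.where(m);print(len(u),u.mean()+190,v.mean()+130)
m2=(P[130:220,190:310,2]>.060)&(P[130:220,190:310,2]<.073);m2[:, :20]=0;m2[:38]=0;m2[50:]=0;m2[:,40:]=0;v,u=np.where(m2);print(len(u));print(P[130:220,190:310][m2].mean(0),np.median(P[130:220,190:310][m2],0))
k=atz(f,[C(183,127)],.1015);print('knob',k, np.linalg.norm(k[0]-[.5237,.142,.1015]))
s=load('s3');b=atz(s,[(220+197.5/6-.5,160+178/6-.5)],.068);print('side',b)
R=np.array([[.9917,-.1288],[.1288,.9917]])
for p in (a[0],b[0]): print('rel box',R@(p[:2]-[.5437,.1395]))
print(proj(s,a))
"; python3 to.py 0.5437 0.1395 0.15 -0.129
```

```text
[[0.54194838 0.13532238 0.068     ]
 [0.54243317 0.13633106 0.068     ]]
foot [[0.54292332 0.13726904 0.024     ]]
1279 245.72400312744332 205.49022673964035
44
[0.54431695 0.13721176 0.0679256 ] [0.54427537 0.13730595 0.06794001]
knob [[0.60179645 0.13152774 0.1015    ]] 0.07879545863317777
side [[0.54233968 0.13935648 0.068     ]]
rel box [-0.00119901 -0.00436855]
rel box [-0.00133055 -0.00031753]
[[252.60251162 189.75666369]
 [252.65411706 189.5954368 ]]
share [0.165 0.493 0.145] [0. 0. 0.] rows 3.235234865931759 t 5.7 [0.5136 0.2924 0.1933] [ 3.1413e+00  1.0000e-04 -1.2880e-01] F [-0.6 -0.4 -0.5] w 0.030647139528564654
```

```bash
python3 to.py 0.5428 0.137 0.098 -0.129; python3 -m inch '0.66 0.165 0.5 0 0 0 0; 0.66 0.165 0.5 0 0 0 0; 0.66 0.165 0.5 0 0 0 0; 0.66 0.165 0.5 0 0 0 0;  0.66 0.165 0.5 0.3 0 0 0; 0.66 0.165 0.5 0.32 0 0 0; 0.66 0.165 0.5 0.32 0 0 0; 0.66 0.165 0.5 0.32 0 0 0' ; python3 to.py 0.5428 0.137 0.045 -0.129; python3 -c "
from h import *
grab('side','s4');crop('s4',220,130,320,230,6)"
```

```text
share [0.163 0.501 0.318] [0. 0. 0.] rows 3.692884663982363 t 5.7 [0.5136 0.2924 0.1933] [ 3.1413e+00  1.0000e-04 -1.2880e-01] F [-0.6 -0.4 -0.5] w 0.030647139528564654
t: 6.5
eef_pos: [0.5436, 0.1371, 0.098]
ee_rot: [3.14, 0.001, -0.129]
force: [1.1, 0.2, -0.0]
width: 0.0303
share [-0.002  0.     0.177] [0.002 0.001 0.   ] rows 1.060402312566631 t 6.5 [0.5436 0.1371 0.098 ] [ 3.1399e+00  8.0000e-04 -1.2880e-01] F [ 1.1  0.2 -0. ] w 0.030309370241548478
```

View pics/s4_c220_130.png

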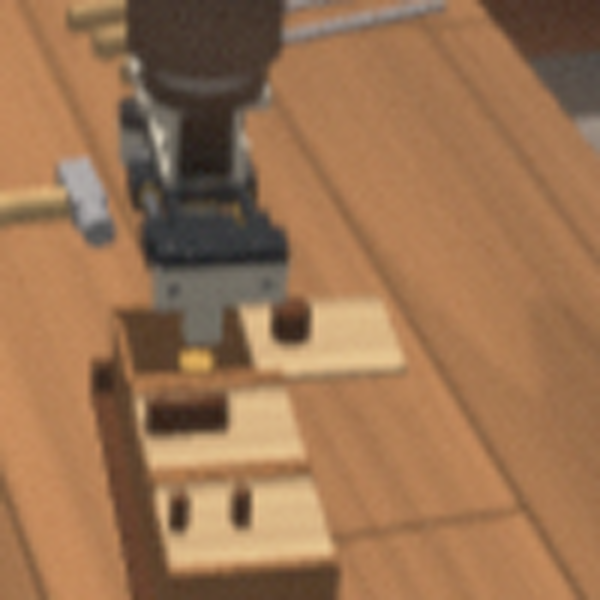

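The finger is centred over the brass at (196,358), allowing for parallax. I'll descend slowly and watch the force.

```bash
python3 -m inch '0.66 -0.003 0 0.04 0 0 0; 0.66 -0.003 0 0.08 0 0 0; 0.66 -0.003 0 0.1 0 0 0; 0.66 -0.003 0 0.1 0 0 0'; python3 -m inch '0.66 0 0 0.03 0 0 0; 0.66 0 0 0.06 0 0 0; 0.66 0 0 0.077 0 0 0; 0.66 0 0 0.077 0 0 0'
```

```text
t: 6.95
eef_pos: [0.5419, 0.1378, 0.0668]
ee_rot: [3.141, 0.001, -0.128]
force: [-0.3, -1.3, 0.6]
width: 0.0301
t: 7.35
eef_pos: [0.5419, 0.1377, 0.0434]
ee_rot: [3.14, 0.001, -0.129]
force: [0.2, -0.4, -0.1]
width: 0.0298
```

No contact. Now I'll close.

```bash
python3 -m inch '0.8 0 0 0 0 0 0; 0.8 0 0 0 0 0 0; 1 0 0 0 0 0 0; 1 0 0 0 0 0 0; 1 0 0 0 0 0 0; 1 0 0 0 0 0 0' 15; python3 -c "
from station import arm; s=arm.get_state(); print(s['eef_pos'],s['force'],s['moment'])"
```

```text
t: 7.95
eef_pos: [0.5426, 0.1381, 0.0446]
ee_rot: [-3.141, -0.0, -0.128]
force: [0.2, -0.4, -0.8]
width: 0.0209
[0.54256914 0.13806383 0.0446051 ] [ 0.22506877 -0.43094307 -0.81839828] [ 0.0049423   0.0332304  -0.00600863]
```

```bash
python3 -m inch '1 0 0 -0.03 0 0 0; 1 0 0 -0.1 0 0 0; 1 0 0 -0.2 0 0 0; 1 0 0 -0.3 0 0 0; 1 0 0 -0.37 0 0 0; 1 0 0 -0.37 0 0 0; 1 0 0 -0.37 0 0 0' 30; python3 to.py 0.5137 -0.278 0.157 -0.129; python3 -c "
from h import *
grab('side','s5');crop('s5',220,130,320,230,6)"
```

```text
t: 8.65
eef_pos: [0.5423, 0.1381, 0.1559]
ee_rot: [-3.141, -0.001, -0.129]
force: [-0.2, 0.3, -1.4]
width: 0.0203
share [ 0.084  1.388 -0.005] [-0.001 -0.001  0.   ] rows 8.341214845155768 t 8.65 [0.5423 0.1381 0.1559] [-3.1406e+00 -5.0000e-04 -1.2880e-01] F [-0.2  0.3 -1.4] w 0.020293313754512942
```

View pics/s5_c220_130.png

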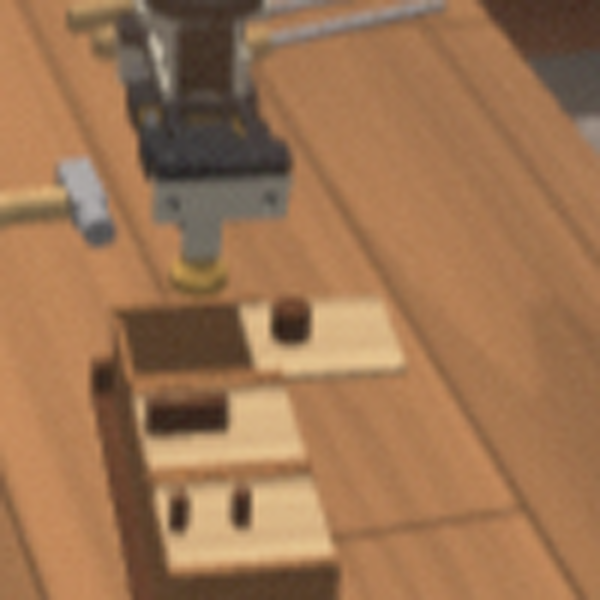

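The former is held, with its foot at crop (199,275). I'll carry it across at a moderate pace.

```bash
python3 -m inch '1 0.005 0.08 0 0 0 0; 1 0.01 0.18 0 0 0 0; 1 0.02 0.3 0 0 0 0; 1 0.03 0.42 0 0 0 0; 1 0.04 0.54 0 0 0 0; 1 0.05 0.66 0 0 0 0; 1 0.06 0.78 0 0 0 0; 1 0.06 0.86 0 0 0 0; 1 0.06 0.9 0 0 0 0; 1 0.06 0.9 0 0 0 0'; python3 -m inch '1 0.005 0.08 0 0 0 0; 1 0.01 0.18 0 0 0 0; 1 0.015 0.3 0 0 0 0; 1 0.02 0.4 0 0 0 0; 1 0.024 0.46 0 0 0 0; 1 0.024 0.49 0 0 0 0;  1 0.024 0.49 0 0 0 0; 1 0.024 0.49 0 0 0 0; 1 0.024 0.49 0 0 0 0'; python3 to.py 0.5137 -0.278 0.063 -0.129; python3 -c "
from h import *
grab('side','s6');crop('s6',230,190,350,300,6);grab('top','t6')"
```

```text
t: 9.7
eef_pos: [0.5248, -0.1332, 0.1543]
ee_rot: [3.141, 0.002, -0.131]
force: [0.2, 0.1, -1.9]
width: 0.0203
t: 10.6
eef_pos: [0.5143, -0.2777, 0.1554]
ee_rot: [-3.141, 0.0, -0.127]
force: [-0.6, 0.4, -1.3]
width: 0.0206
share [-0.002  0.001  0.308] [-0.     0.     0.002] rows 1.8486292082010087 t 10.6 [ 0.5143 -0.2777  0.1554] [-3.1414e+00  1.0000e-04 -1.2730e-01] F [-0.6  0.4 -1.3] w 0.020574846595434442
```

View pics/s6_c230_190.png

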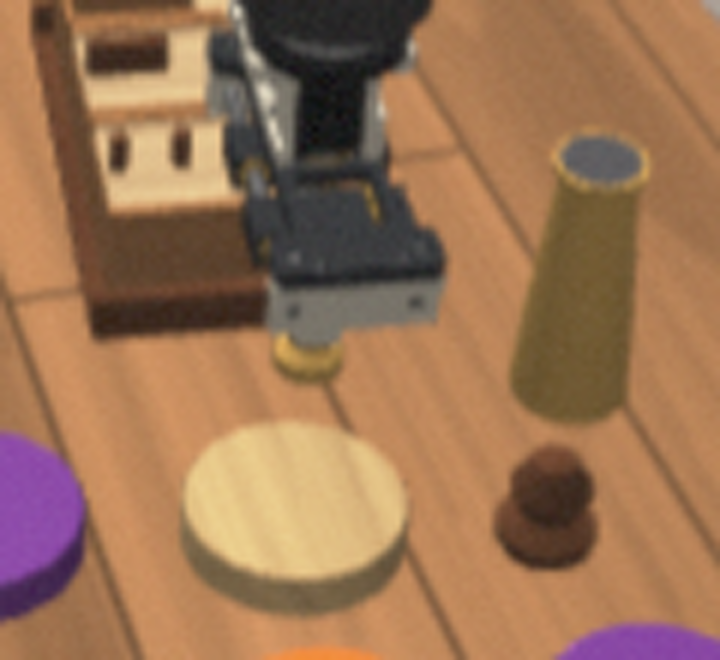

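The former is over the block. The foot is at crop (308,355), the block's top centre at (295,500), and the vase and finial are well clear. I'll lower to just above the surface and check.

```bash
python3 -m inch '1 -0.002 0 0.1 0 0 0; 1 -0.002 0 0.2 0 0 0; 1 -0.002 0 0.26 0 0 0; 1 -0.002 0 0.285 0 0 0; 1 -0.002 0 0.285 0 0 0; 1 -0.002 0 0.285 0 0 0'; python3 -c "
from h import *
print(arm.get_state()['eef_pos'])
f=grab('side','s7');crop('s7',230,190,350,300,6)
p=arm.get_state()['eef_pos'].copy();p[2]-=.0306
print((proj(f,[p])-[230,190])*6, (proj(f,[[.5137,-.278,.03]])-[230,190])*6)"
```

```text
t: 11.3
eef_pos: [0.5142, -0.2787, 0.0709]
ee_rot: [3.141, -0.001, -0.128]
force: [0.3, 0.0, -1.1]
width: 0.0208
[ 0.51424559 -0.27871279  0.07093273]
[[297.70471942 482.94662966]] [[294.71880119 496.97043898]]
```

View pics/s7_c230_190.png

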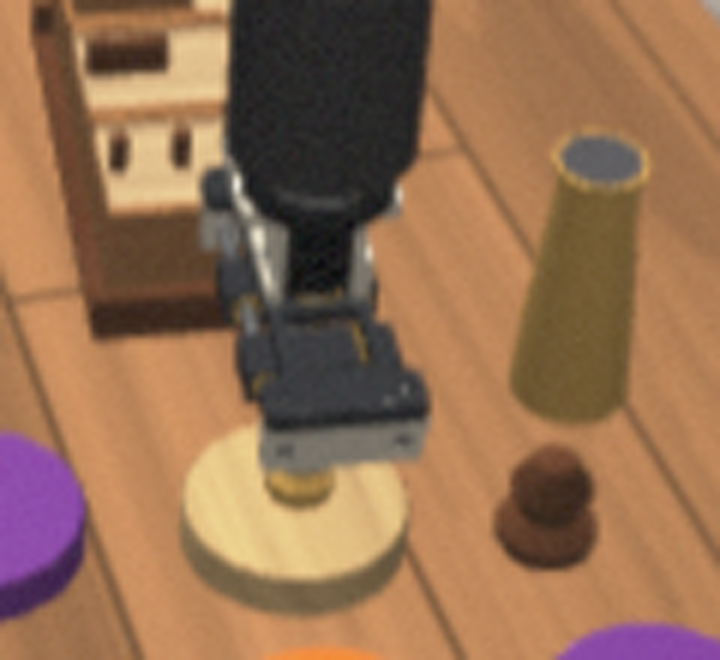

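The foot is heading for the block's centre. Its centre is at about (299,485), against a prediction of (298,483). I'll lower to contact.

```bash
python3 -m inch '1 0 0 0.015 0 0 0; 1 0 0 0.028 0 0 0; 1 0 0 0.028 0 0 0; 1 0 0 0.028 0 0 0'; python3 -m inch '1 0 0 0.004 0 0 0; 1 0 0 0.004 0 0 0'; python3 -m inch '1 0 0 0.003 0 0 0; 1 0 0 0.003 0 0 0'
```

```text
t: 11.75
eef_pos: [0.5135, -0.2787, 0.0616]
ee_rot: [3.142, -0.0, -0.129]
force: [0.1, -1.2, -1.6]
width: 0.0206
t: 11.95
eef_pos: [0.5136, -0.2789, 0.0615]
ee_rot: [3.141, -0.001, -0.128]
force: [-3.0, 2.0, 9.0]
width: 0.0203
t: 12.15
eef_pos: [0.5137, -0.2789, 0.0615]
ee_rot: [3.141, -0.001, -0.128]
force: [-5.5, 3.9, 15.4]
width: 0.0201
```

The foot is on the block. I'll relieve the load and then open gently.

```bash
python3 -m inch '1 0 0 -0.005 0 0 0; 1 0 0 -0.005 0 0 0; 0.7 0 0 -0.005 0 0 0; 0.6 0 0 -0.005 0 0 0; 0.5 0 0 -0.005 0 0 0; 0.5 0 0 -0.005 0 0 0; 0.5 0 0 -0.005 0 0 0'; python3 -m inch '0.5 0 0 -0.05 0 0 0; 0.5 0 0 -0.15 0 0 0; 0.5 0 0 -0.3 0 0 0; 0.5 0 0 -0.4 0 0 0; 0.5 -0.2 0 -0.5 0 0 0; 0.5 -0.35 -0.2 -0.5 0 0 0; 0.5 -0.35 -0.4 -0.5 0 0 0; 0.5 -0.35 -0.4 -0.5 0 0 0; 0.5 -0.35 -0.4 -0.5 0 0 0'; python3 -c "
from h import *
f=grab('side','s8');crop('s8',230,160,350,300,5);grab('top','t8');crop('t8',320,90,400,220,4)"
```

```text
t: 12.85
eef_pos: [0.5134, -0.2787, 0.0608]
ee_rot: [-3.142, 0.0, -0.129]
force: [-0.1, 0.2, -0.7]
width: 0.043
t: 13.75
eef_pos: [0.424, -0.1433, 0.2119]
ee_rot: [-3.14, -0.002, -0.125]
force: [0.8, -0.2, -0.1]
width: 0.0441
```

View pics/s8_c230_160.png

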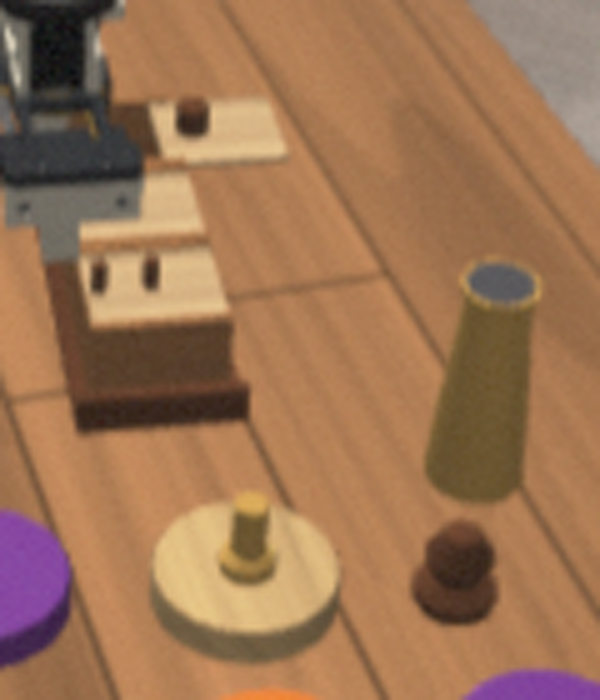

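View pics/t8.png

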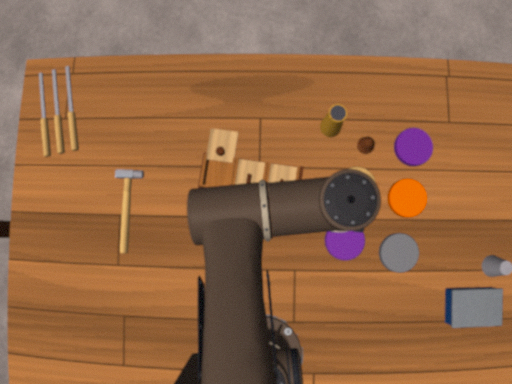

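The former stands upright on the block in the side view, foot at (247,560) and block top centre at about (246,567). The arm hides the block in the top view, so I'll move it aside to measure the centring.

```bash
python3 -m inch '0.5 0 -0.2 0 0 0 0; 0.5 0 -0.4 0 0 0 0; 0.5 0 -0.6 -0.1 0 0 0; 0.5 0 -0.8 -0.1 0 0 0; 0.5 0 -1 -0.1 0 0 0; 0.5 0 -1 -0.1 0 0 0; 0.5 0 -1 -0.1 0 0 0; 0.5 0 -1 -0.1 0 0 0; 0.5 0 -1 -0.1 0 0 0'; python3 -c "
from h import *
grab('side','s9');crop('s9',250,220,310,300,8);grab('top','t9');crop('t9',320,90,400,220,4);crop('t9',330,160,385,215,10)"
```

```text
t: 14.75
eef_pos: [0.4632, 0.1502, 0.2404]
ee_rot: [3.14, 0.001, -0.13]
force: [-0.6, -0.6, -0.4]
width: 0.0437
```

View pics/t9.png

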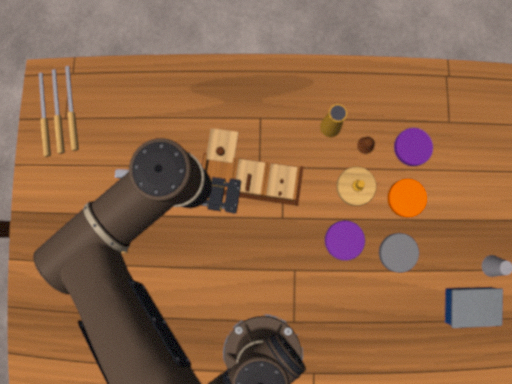

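View pics/t9_c330_160.png

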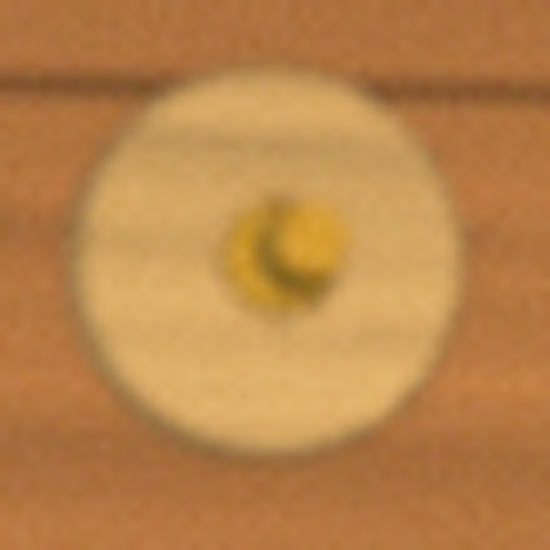

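View pics/s9_c250_220.png

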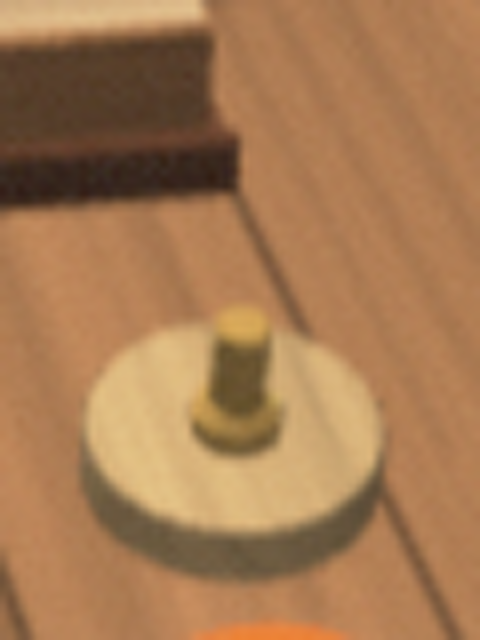

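```bash
python3 -c "
from h import *
f=load('t9');C=lambda x,y:(330+(x+.5)/10-.5,160+(y+.5)/10-.5)
b=atz(f,[C(271,260)],.03);a=atz(f,[C(281,254)],.04);s=atz(f,[C(311,238)],.084);print(b,a,s)
g=load('s9');D=lambda x,y:(250+(x+.5)/8-.5,220+(y+.5)/8-.5)
print(atz(g,[D(234,427)],.03),atz(g,[D(242,326)],.084),atz(g,[D(236,412)],.04))
"
```

```text
[[ 0.51424411 -0.27753103  0.03      ]] [[ 0.51498471 -0.27861808  0.04      ]] [[ 0.51479262 -0.27870487  0.084     ]]
[[ 0.51261467 -0.27822331  0.03      ]] [[ 0.51245238 -0.27883167  0.084     ]] [[ 0.51220668 -0.28015973  0.04      ]]
```

The former is upright and 1–2 mm from the block's centre in both views. The vase, finial and other two lids are where they were, so I'll hand in.

```bash
python3 -c "
from station import arm
print(arm.job_done()); print(arm.get_state()['t'])"
```

```text
the job is handed in; nothing more can be done
None
the job is handed in; nothing more can be done
```

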